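# Put the bath pot on the heat and set the regulator to 5

### The arm

A 7-joint arm with a two-finger parallel gripper is mounted at the origin on the work surface. World frame = base frame: x ahead of the robot, y to its left, z up, the work surface at z = 0. Lengths are in mm, angles in rad, forces in N, time in s.
With the tool pointing down it reaches from about 350 to 900 mm from the base axis. Payload 19.9 kg.
Tool frame: the origin (TCP) lies midway between the tips of the shut fingers; the grasp point (between the pads) lies 19 mm behind it; z points along the fingers, y is the line along which they close (so a half turn about z gives the same grasp; the last joint's range is limited). The gripper opens to 85 mm and grips with 20 to 120 N. Pads are 22 mm wide; open, the fingers measure 114 mm over their backs; the gripper's body (76 mm by 85 mm) begins 54 mm behind the grasp point. The pads swing forward as they close: fully open they stand 13 mm farther back than shut.
Start: joints at [-1.256, 0.417, -0.01, 1.614, 0.005, 1.111, -0.053], TCP at [217.702, 585.836, 193.26] pointing down, gripper open.
Joint ranges: [-2.81, 2.81], [-0.39, 2.02], [-1.27, 1.25], [0.06, 2.57], [-1.19, 4.33], [0.19, 2], [-2.82, 2.82]. Speed limits (rad/s): [1.89, 1.89, 2.39, 2.39, 3.01, 3.01, 3.01].

### API

Orientations are given as a unit quaternion [w, x, y, z].
In Python, from plant import readout, eyes, bot gives the robot as it stands.
- The arm moves only by the tool drive_tool, never from a script. Its argument "deltas" is a list of rows, each a list of 3 entries, a list of its own where there are three numbers: the turn, a rotation vector about the tool's x, y, z in rad, then the shift along the tool's x, y, z in m, then the finger opening in m, from 0 to 0.0854. In form: [[[wx, wy, wz], [tx, ty, tz], jaw], ...]. A call has exactly 8 rows; each row shifts and turns the commanded pose from where the row before left it, along the tool's axes as they then stand; what a row does not reach is not made up. A row lasts 1/12 s, in which the tool goes at most 41.7 mm and 7.16 degrees, less where a joint would pass 70% of its speed; a pose out of reach is approached as far as the arm can. A call with a gripper value outside its range is refused whole. The fingers move at their own pace and stop on an object; the grip force is fixed at half the most. Time passes only in rows, so rows that do not move let the fingers close, or fill a call up. It gives the time, the measured TCP pose, the force, the opening and the grip force at its end, in the units of the state.
- readout.state(): the state, without advancing time (a new reading comes with each control period).
- eyes.get_image(name): name is "side" or "top" or "wrist"; returns the picture (480x640x3 uint8, red, green, blue); there is no depth.
- eyes.camera_info(name): a dict with "camera_matrix" (3x3 intrinsics, pixels), "k1" (the pictures are not rectified: a ray, as slopes to the right and down, at radius r is drawn at 1 + k1 r^2 times it, then the intrinsics apply), "cam_to_world" (4x4, takes a point from camera to world coordinates); the wrist camera has in their place "hand_eye" (4x4, takes a point from camera to tool coordinates, whose origin is the TCP and whose axes are the flange's). Camera axes: x right, y down, z forward; pixel columns grow to the right and rows downward; lengths in mm; the calibration is good to about 2 mm. A picture is of the moment at which its call begins: read the wrist's pose just before it. camera_info takes no time and is no camera call.
- bot.finish_job(): hands the job in; it is judged then, once.
The state is a dict: "clock": time; "qpos": joint angles; "qd": joint speeds; "joint_efforts": joint torques, N m; "position": TCP position; "tool_rot": TCP orientation; "ft_force": force on the tool from outside, world axes, zero at the start; "moment": the same for the moment, N m; "gripper_width": finger opening in mm; "gripper_force": force on a finger pad.
Only numpy, scipy, OpenCV 4.12 (cv2) and the standard library are available. Lean on these libraries where they do the work, as an engineer would, in place of code of your own. Each camera call takes 0.05 s, during which the arm holds its last target. There are 200 camera calls.

### The job

Get the evaporator's heating bath ready: first slide the steel pot along the heating plate, without lifting it, from the square rest mark into the round double-ring heating mark, so that it stands flat and wholly inside the outer ring. Then turn the scale sleeve of the heat regulator so that its pointer clicks into 5, let go, and leave the beaker and the jar where they stand.

Things in the scene. Friction and masses are not known exactly. Their poses are not given: they have to be found in the camera images.
- plate: Heating plate fixed to the bench, a white slab with a black glass top, 220 (x) x 360 (y) mm, top 30 mm above the bench. Origin: centre of its underside. The two marks lie side by side along its y axis, 174 mm apart; which is on which side varies.
- heat_zone: Heating mark printed on the glass (no thickness to feel): two thin white concentric rings and a centre dot; the outer ring is 140 mm inside diameter. Origin: its centre, on the plate's top surface.
- rest_zone: Rest mark printed on the glass: a thin white square outline, 140 mm inside. Origin: its centre, on the plate's top surface. The pot starts here.
- pot: Open stainless steel bath pot, 110 mm outside diameter, 65 mm high, wall 3 mm, about 0.45 kg, with one straight black stick handle that points along the pot's -x axis. Origin: centre of its underside; z up.
- pot_grip (a point): A point in the pot's handle, 110 mm from the pot's axis and 52 mm above its underside. The handle is a level bar 16 mm wide and 12 mm thick, along the pot's x axis, from 55 to 148 mm from the pot's axis, and can be pinched across from above.
- regulator: Heat regulator: white box with black top, 116 x 116 mm, 60 mm high, fixed on the left or right. White numerals 0 to 8 on its top, round the sleeve, 30 degrees apart, clockwise from above, upright as seen from the robot: 4 lies along the regulator's +x axis, 0 lies 120 degrees anticlockwise of it, 5 lies 30 degrees clockwise of it. Origin: centre of its underside, on the sleeve's axis.
- sleeve_grip (a point): On the upright axis of the knurled aluminium sleeve, at grip height, 90 mm above the bench. Gripping part: cylinder 48 mm in diameter, 68 to 106 mm above the bench; below it a flat skirt 64 mm wide with a black pointer nose (to 36 mm from the axis); a black line on top points the same way. Turns with the sleeve: the pointer lies 120 degrees anticlockwise (from above) of the point's x axis.
- sleeve (a joint): Angle of the sleeve in rad, growing clockwise as seen from above: 0 at numeral 0, 0.5236 (30 degrees) more for each numeral, 2.618 at 5, 4.19 at 8. A spring detent pulls it to the nearest numeral when let go (about 0.13 Nm to pass a click). It starts at 0, 1 or 2.
- mixer: Bystander, fixed: vortex mixer, grey box 116 x 116 x 58 mm with a smooth black rubber cup on top, 96 mm high in all; no scale. It stands on the other side from the regulator. Origin: centre of its underside.
- beaker: Bystander: glass beaker, 68 mm diameter, 88 mm high, left of the plate. Origin: centre of its underside.
- jar: Bystander: white plastic jar, 56 mm diameter, 65 mm high, right of the plate. Origin: centre of its underside.
Things that resemble listed ones, but are neither listed nor needed, are in the scene too. What is shaped like the pot but blue, green or pink is not meant.

How it is judged:
By the outcome, as a careful person would: the job done as asked, in the order asked, and still so for the second after the job is handed in, with the robot touching nothing.
It also fails if it takes over 70 s, if anything falls off the work surface, if the arm or the gripper's body presses on something with over 40 N, if the wrist force passes 120 N, or if a joint passes its speed limit or range.

## Working session

There is one attempt and no reset: what is moved stays moved. The work goes in short steps, Python scripts to look and compute and a tool call to move; the robot and the scene stay as the last step left them, time stands still between calls to the robot, and variables do not carry over. Pictures are saved under pics/ and viewed, at most 10 in all, crops included, and the job is handed in when it is done.

Besides the shell and the picture viewer there is one more tool, called after ">>>" by a JSON object that holds its "api" and its "payload". drive_tool: Moves the arm, as the interface text tells. Its arguments: {"type":"object","properties":{"deltas":{"type":"array"}},"required":["deltas"]}

```bash
mkdir -p pics; ls
python3 - <<'E'
from plant import readout, eyes, bot
import cv2,numpy as np
s=readout.state();print({k:s[k] for k in('clock','position','tool_rot','gripper_width','ft_force')})
for n in("top","side"):
    im=eyes.get_image(n);cv2.imwrite(f"pics/{n}0.png",im[:,:,::-1])
    print(n,eyes.camera_info(n))
print(eyes.camera_info("wrist"))
E
```

```text
pics
{'clock': 0.0, 'position': array([217.59140538, 585.47810407, 192.65578668]), 'tool_rot': array([-6.81800475e-05,  1.76968324e-01,  9.84216356e-01, -6.10914646e-04]), 'gripper_width': 85.56431727347655, 'ft_force': array([ 0.89279945,  0.05839515, -0.30734776])}
top {'camera_matrix': array([[540.66841485,   0.        , 310.69019943],
       [  0.        , 540.66841485, 239.97061263],
       [  0.        ,   0.        ,   1.        ]]), 'k1': -0.11920260234715034, 'cam_to_world': array([[-1.04968273e-02, -9.80154701e-01,  1.97956002e-01,
         2.59522492e+02],
       [-9.99915141e-01,  8.76130213e-03, -9.64105706e-03,
        -9.86965602e+01],
       [ 7.71537505e-03, -1.98040405e-01, -9.80163492e-01,
         1.28341439e+03],
       [ 0.00000000e+00,  0.00000000e+00,  0.00000000e+00,
         1.00000000e+00]])}
side {'camera_matrix': array([[548.72452532,   0.        , 314.53399458],
       [  0.        , 548.72452532, 235.4176344 ],
       [  0.        ,   0.        ,   1.        ]]), 'k1': -0.1701604304790594, 'cam_to_world': array([[ 8.60577853e-01, -3.41664232e-01,  3.77718560e-01,
        -7.28662438e+00],
       [-5.09084525e-01, -5.99528789e-01,  6.17574430e-01,
        -9.25690336e+02],
       [ 1.54500574e-02, -7.23761551e-01, -6.89877172e-01,
         9.83704176e+02],
       [ 0.00000000e+00,  0.00000000e+00,  0.00000000e+00,
         1.00000000e+00]])}
{'camera_matrix': array([[409.59398094,   0.        , 320.84061114],
       [  0.        , 409.59398094, 239.88768458],
       [  0.        ,   0.        ,   1.        ]]), 'k1': -0.06513901216215043, 'hand_eye': array([[ 6.95915393e-04, -9.50913399e-01, -3.09456335e-01,
         8.06522834e+01],
       [ 9.99999628e-01,  5.04064603e-04,  6.99915706e-04,
         1.77011835e+00],
       [-5.09573239e-04, -3.09456707e-01,  9.50913396e-01,
        -1.80811108e+02],
       [ 0.00000000e+00,  0.00000000e+00,  0.00000000e+00,
         1.00000000e+00]])}
```

View pics/top0.png

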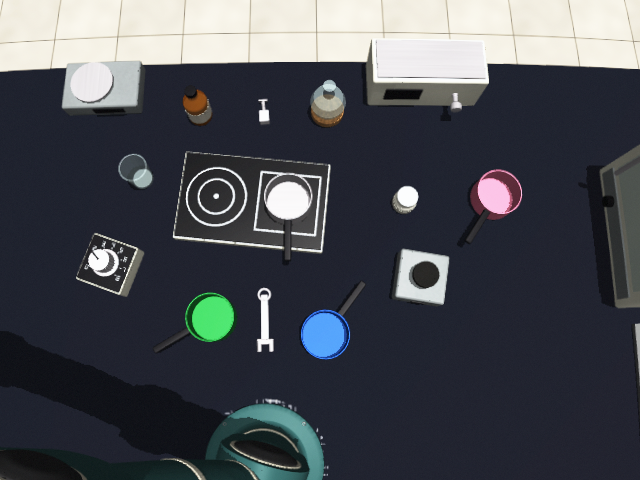

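View pics/side0.png

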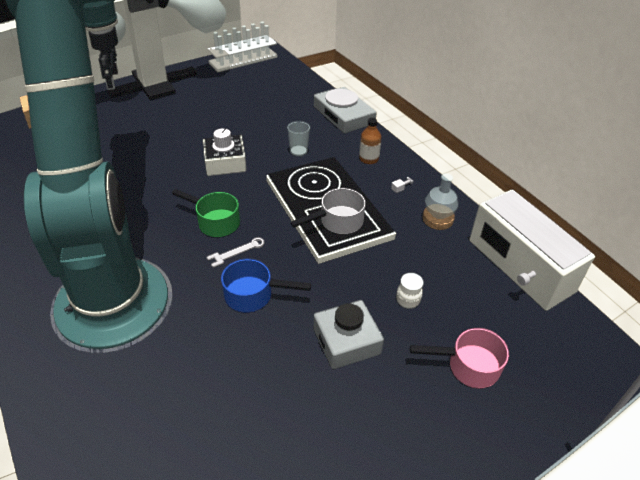

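The top view shows the heating mark at about (216,196), the pot at (288,198) with its handle pointing towards the robot and ending near (287,258), the regulator at (110,264) with its pointer up-left, the beaker at (135,170) and the jar at (405,200). The mixer is on the right at (422,277). Next I'll enlarge these areas and take first measurements.

```bash
cat > h.py <<'E'
import numpy as np,cv2
from plant import readout,eyes,bot
from scipy.spatial.transform import Rotation as R
def pose():
    s=readout.state();q=s['tool_rot'];T=np.eye(4)
    T[:3,:3]=R.from_quat([q[1],q[2],q[3],q[0]]).as_matrix();T[:3,3]=s['position'];return T
def ray(n,px,T=None):
    c=eyes.camera_info(n);M=c['cam_to_world'] if n!='wrist' else T@c['hand_eye']
    u=cv2.undistortPoints(np.float64(px).reshape(-1,1,2),c['camera_matrix'],np.array([c['k1'],0,0,0.])).reshape(-1,2)
    return M[:3,3],np.c_[u,np.ones(len(u))]@M[:3,:3].T
def onz(n,px,z,T=None):
    o,d=ray(n,px,T);return o+d*((z-o[2])/d[:,2])[:,None]
E
python3 - <<'E'
from h import *
im=cv2.imread('pics/top0.png')
a=cv2.resize(im[140:270,165:345],None,fx=4,fy=4,interpolation=cv2.INTER_CUBIC)[:,:720]
b=cv2.resize(im[220:310,65:155],(400,400),interpolation=cv2.INTER_CUBIC)
cv2.imwrite('pics/a.png',a);cv2.imwrite('pics/b.png',b)
g=cv2.cvtColor(im,cv2.COLOR_BGR2GRAY)
m=((g>110)*255).astype(np.uint8)
cs,_=cv2.findContours(m,cv2.RETR_LIST,cv2.CHAIN_APPROX_NONE)
for c in cs:
    x,y,w,h=cv2.boundingRect(c)
    if 165<x<345 and 140<y<270 and len(c)>20:
        e=cv2.fitEllipse(c); ctr=np.array(e[0])
        print((x,y,w,h),len(c),np.round(e[0],1),np.round(e[1],1),'z30',onz('top',ctr,30)[0].round(1),'z95',onz('top',ctr,95)[0].round(1))
E
```

```text
(173, 231, 111, 18) 231 [222.2 240.4] [  6.  103.7] z30 [513.6  98.7  30. ] z95 [500.4  88.4  95. ]
(198, 179, 36, 34) 93 [215.6 195.8] [32.5 33.9] z30 [623.4 117.3  30. ] z95 [604.6 106.1  95. ]
(197, 178, 38, 37) 104 [215.8 196. ] [35.6 37.5] z30 [622.9 116.7  30. ] z95 [604.1 105.5  95. ]
(265, 174, 47, 28) 127 [288.2 200.4] [45.  49.8] z30 [610.  -57.9  30. ] z95 [591.9 -60.   95. ]
(253, 171, 69, 66) 537 [287.6 202.7] [66.8 71.4] z30 [604.4 -56.5  30. ] z95 [586.5 -58.7  95. ]
(187, 168, 59, 57) 162 [215.7 196.1] [55.3 58.1] z30 [622.7 117.   30. ] z95 [603.9 105.8  95. ]
(186, 167, 62, 60) 170 [216.  196.4] [58.3 61.6] z30 [621.9 116.2  30. ] z95 [603.1 105.   95. ]
(291, 164, 40, 89) 235 [323.5 257.6] [32.1 33.8] z30 [ 470.  -140.6   30. ] z95 [ 459.1 -138.5   95. ]
```

View pics/a.png

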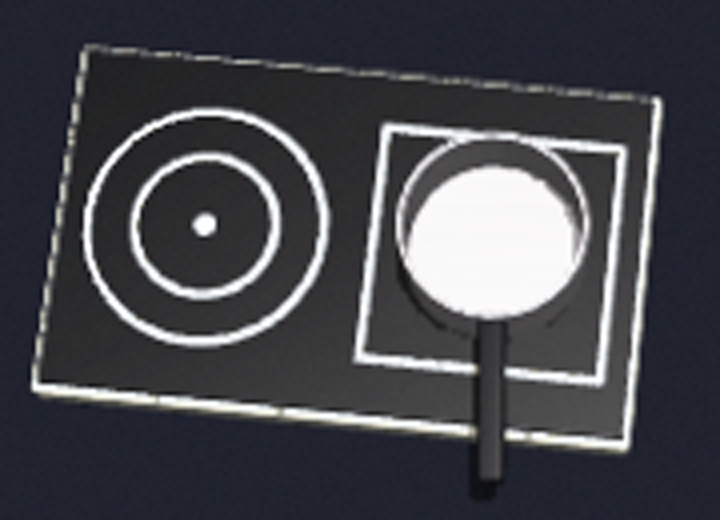

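View pics/b.png

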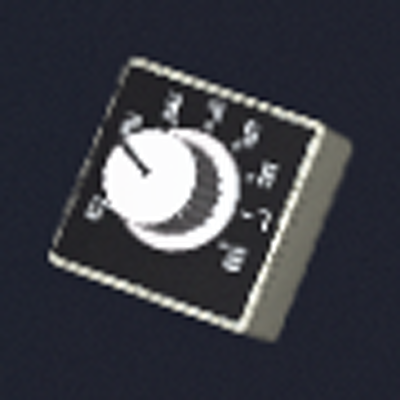

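Run:
```python
from h import *
A=lambda p:np.array(p)/4+[165,140]-0.375
B=lambda p:np.array(p)/4.444+[65,220]-0.4
f=lambda p,z:onz('top',p,z)[:,:2].round(1)
print('dot',f(A([[204,225]]),30))
sq=f(A([[385,126],[626,148],[602,383],[357,360]]),30);print('sq',sq,sq.mean(0))
pl=f(A([[86,46],[660,98],[626,447],[35,388]]),30);print('plate',pl,pl.mean(0))
print('rim L R T B',f(A([[396,225],[590,225],[493,133],[493,325]]),95),f(A([[493,229]]),95))
hd=f(A([[492,335],[489,482]]),88);print('handle',hd,np.degrees(np.arctan2(*(hd[0]-hd[1])[::-1])))
rc=f(B([[130,58],[322,128],[245,330],[52,258]]),60);print('reg',rc,rc.mean(0));
for i in range(4):
    d=rc[(i+1)%4]-rc[i];print(np.linalg.norm(d),np.degrees(np.arctan2(d[1],d[0])))
print('sleevetop',f(B([[148,180]]),106))
p=f(B([[148,172],[123,143]]),106);d=p[1]-p[0];print('ptr',np.degrees(np.arctan2(d[1],d[0])))
c=rc.mean(0)
for k,q in {0:(95,210),2:(130,122),3:(172,105),4:(213,110),5:(250,132),6:(262,175),7:(257,215),8:(232,258)}.items():
    d=f(B([q]),60)[0]-c;print(k,np.degrees(np.arctan2(d[1],d[0])).round(1),np.linalg.norm(d).round(1))
# beaker and jar
print('beaker base',f([[142,179]],0),'jar top',f([[407,193]],65))
```

```text
dot [[623.2 117.2]]
sq [[ 684.6    8.4]
 [ 669.3 -138. ]
 [ 523.7 -121.6]
 [ 538.9   23.7]] [604.125 -56.875]
plate [[ 739.   193.9]
 [ 701.1 -159.2]
 [ 485.  -135.3]
 [ 523.7  216. ]] [612.2   28.85]
rim L R T B [[ 603.2   -4. ]
 [ 602.2 -114.7]
 [ 657.7  -59.5]
 [ 544.   -59.3]] [[600.3 -59.4]]
handle [[539.8 -58.5]
 [455.4 -56.7]] -1.2217626906301913
reg [[528.8 399.7]
 [490.2 293.1]
 [384.4 328.7]
 [422.1 434.9]] [456.375 364.1  ]
113.373365478846 -109.90538810451399
111.6288493177279 161.4027406211413
112.69307875819172 70.4556168011732
112.35626373282436 -18.257563075389747
sleevetop [[455.5 367.1]]
ptr 43.22853025996597
0 100.4 49.9
2 41.2 50.3
3 13.0 48.1
4 -14.9 45.5
5 -45.3 45.6
6 -77.2 41.2
7 -107.2 40.4
8 -142.5 43.5
beaker base [[678.4 309.9]] jar top [[ 616.4 -338.7]]
```

Plan: the heat centre is (623,117), the pot is at (600,-59) with its handle at -1.2°, and the regulator yaw is about -19°. The pointer is at 2, so it needs 90° clockwise. I'll turn the tool to the handle and travel there.

>>> {"api": "drive_tool", "payload": {"deltas": [[[0,0,-0.112],[0,0,0],0.06],[[0,0,-0.112],[0,0,0],0.06],[[0,0,-0.111],[0,0,0],0.06],[[0,0,0],[-0.0136,-0.0303,0],0.06],[[0,0,0],[-0.0136,-0.0303,0],0.06],[[0,0,0],[-0.0136,-0.0303,0],0.06],[[0,0,0],[-0.0136,-0.0303,0],0.06],[[0,0,0],[-0.0136,-0.0303,0],0.06]]}}

```text
clock: 0.77
position: [282.8, 431.2, 193.0]
tool_rot: [-0.0, 0.01, 1.0, -0.0]
ft_force: [1.8, 1.3, 1.1]
gripper_width: 59.9
gripper_force: 0.0
```

>>> {"api": "drive_tool", "payload": {"deltas": [[[0,0,0],[-0.0136,-0.0303,0],0.06],[[0,0,0],[-0.0136,-0.0303,0],0.06],[[0,0,0],[-0.0136,-0.0303,0],0.06],[[0,0,0],[-0.0136,-0.0303,0],0.06],[[0,0,0],[-0.0136,-0.0303,0],0.06],[[0,0,0],[-0.0136,-0.0303,0],0.06],[[0,0,0],[-0.0136,-0.0303,0],0.06],[[0,0,0],[-0.0136,-0.0303,0],0.06]]}}

```text
clock: 1.43
position: [386.4, 186.7, 193.3]
tool_rot: [-0.0, 0.01, 1.0, 0.0]
ft_force: [1.1, -0.3, 0.2]
gripper_width: 60.1
gripper_force: 0.0
```

>>> {"api": "drive_tool", "payload": {"deltas": [[[0,0,0],[-0.0136,-0.0303,0],0.06],[[0,0,0],[-0.0136,-0.0303,0],0.06],[[0,0,0],[-0.0136,-0.0303,0],0.06],[[0,0,0],[-0.0136,-0.0303,0],0.06],[[0,0,0],[-0.0136,-0.0303,0],0.06],[[0,0,0],[-0.0136,-0.0303,0],0.06],[[0,0,0],[-0.0136,-0.0303,0],0.06],[[0,0,0],[0,0,0],0.06]]}}

```text
clock: 2.1
position: [478.3, -31.3, 193.4]
tool_rot: [0.0, 0.013, 1.0, -0.001]
ft_force: [-0.5, -1.1, 0.5]
gripper_width: 60.1
gripper_force: 0.0
```

>>> {"api": "drive_tool", "payload": {"deltas": [[[0,0,0],[-0.004,-0.013,0.01],0.06],[[0,0,0],[-0.004,-0.013,0.02],0.06],[[0,0,0],[-0.0045,0,0.01],0.06],[[0,0,0],[0,0,0],0.06],[[0,0,0],[0,0,0],0.06],[[0,0,0],[0,0,0],0.06],[[0,0,0],[0,0,0],0.06],[[0,0,0],[0,0,0],0.06]]}}

```text
clock: 2.77
position: [489.3, -51.4, 154.0]
tool_rot: [0.001, 0.01, 1.0, 0.0]
ft_force: [-0.1, -0.2, -0.1]
gripper_width: 59.4
gripper_force: 0.0
```

Run:
```python
from h import *
T=pose();im=eyes.get_image('wrist')[:,:,::-1].copy();np.save('T1',T);cv2.imwrite('pics/w1.png',im);print(T.round(3))
```

```text
[[-1.00000e+00  2.00000e-02  1.00000e-03  4.89270e+02]
 [ 2.00000e-02  1.00000e+00  0.00000e+00 -5.14310e+01]
 [-1.00000e-03  0.00000e+00 -1.00000e+00  1.54027e+02]
 [ 0.00000e+00  0.00000e+00  0.00000e+00  1.00000e+00]]
```

View pics/w1.png

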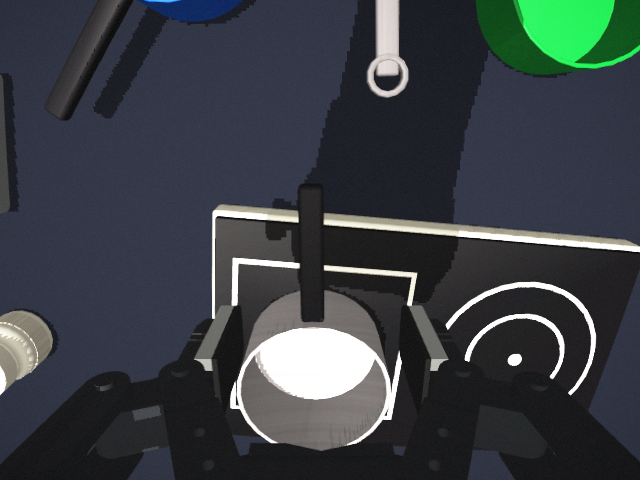

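The wrist view shows the steel pot between the open fingers. The handle runs from its end at (311,186) to its root at (313,320). I'll cast these onto the handle top.

Run:
```python
from h import *
T=np.load('T1.npy')
h=onz('wrist',[[311,186],[313,320]],88,T);print(h.round(1),np.degrees(np.arctan2(*(h[1]-h[0])[1::-1])))
print('dot',onz('wrist',[[515,360]],30,T),'rim L,R,B',onz('wrist',[[238,388],[391,388],[314,449]],95,T).round(1))
```

```text
[[455.2 -54.5  88. ]
 [546.9 -55.6  88. ]] -0.6944962723416892
dot [[624.12858096 120.5016642   30.        ]] rim L,R,B [[ 596.5 -109.8   95. ]
 [ 598.6   -1.7   95. ]
 [ 653.5  -57.5   95. ]]
```

>>> {"api": "drive_tool", "payload": {"deltas": [[[0,0,0],[-0.001,-0.0045,0.015],0.06],[[0,0,0],[0,0,0.02],0.06],[[0,0,0],[0,0,0.02],0.06],[[0,0,0],[0,0,0.02],0.06],[[0,0,0],[0,0,0.014],0.06],[[0,0,0],[0,0,0],0.06],[[0,0,0],[0,0,0],0.06],[[0,0,0],[0,0,0],0.06]]}}

```text
clock: 3.48
position: [490.5, -56.5, 65.3]
tool_rot: [0.001, 0.01, 1.0, -0.0]
ft_force: [1.4, 0.2, 0.3]
gripper_width: 60.2
gripper_force: 0.0
```

>>> {"api": "drive_tool", "payload": {"deltas": [[[0,0,0],[0,0,0],0.03],[[0,0,0],[0,0,0],0.03],[[0,0,0],[0,0,0],0.025],[[0,0,0],[0,0,0],0.02],[[0,0,0],[0,0,0],0.018],[[0,0,0],[0,0,0],0.01],[[0,0,0],[0,0,0],0.01],[[0,0,0],[0,0,0],0.01]]}}

```text
clock: 4.15
position: [489.9, -56.5, 64.3]
tool_rot: [-0.0, 0.01, 1.0, -0.0]
ft_force: [-0.6, -0.0, 0.0]
gripper_width: 9.7
gripper_force: 0.0
```

Run:
```python
from h import *
T=pose();w=eyes.get_image('wrist')[:,:,::-1];s=eyes.get_image('side')[:,:,::-1];np.save('T2',T)
s=cv2.resize(s[130:290,230:430],(400,320),interpolation=cv2.INTER_CUBIC);w=w[150:470,120:520]
cv2.imwrite('pics/w2.png',np.hstack([w,s]));print(readout.state())
```

```text
{'clock': 4.25, 'qpos': array([-0.27643844,  0.38237281,  0.39142351,  2.05648096, -0.21243021,
        0.74050212,  1.79720109]), 'qd': array([ 5.55587983e-04, -1.20021454e-03, -1.51078819e-03, -1.20323848e-05,
       -5.27552827e-04, -9.37019070e-04,  5.76601433e-04]), 'joint_efforts': array([-6.68782144e-03, -6.71045923e+01,  6.86582297e+00, -3.20312762e+01,
        1.51977787e-02,  2.30469639e-03, -6.31429393e-04]), 'position': array([489.90919592, -56.46344212,  64.31431231]), 'tool_rot': array([-3.78058266e-06,  1.03626886e-02,  9.99946304e-01, -5.32858205e-05]), 'ft_force': array([ 0.20209392, -0.2976019 , -0.68918141]), 'moment': array([ 0.00152426, -0.01971467, -0.0258364 ]), 'gripper_force': 0.0, 'gripper_width': 10.070180366918084}
```

View pics/w2.png

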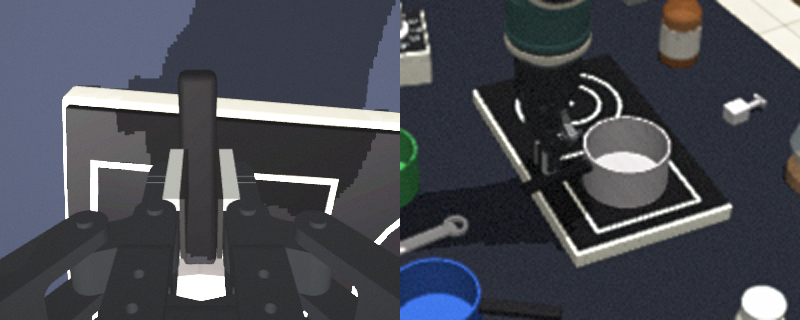

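The wrist crop shows the handle between the pads, but the reading follows the command, with width 10 and force 0. I'll test by closing further.

>>> {"api": "drive_tool", "payload": {"deltas": [[[0,0,0],[0,0,0],0.005],[[0,0,0],[0,0,0],0.005],[[0,0,0],[0,0,0],0.0],[[0,0,0],[0,0,0],0.0],[[0,0,0],[0,0,0],0.0],[[0,0,0],[0,0,0],0.0],[[0,0,0],[0,0,0],0.0],[[0,0,0],[0,0,0],0.0]]}}

```text
clock: 4.92
position: [489.9, -56.5, 64.3]
tool_rot: [0.0, 0.01, 1.0, -0.0]
ft_force: [0.2, 1.2, -0.4]
gripper_width: -0.0
gripper_force: 0.0
```

Run:
```python
from h import *
T=pose();w=eyes.get_image('wrist')[:,:,::-1];np.save('T3',T);cv2.imwrite('pics/w3full.png',w)
a=cv2.resize(w[200:400,220:420],(600,600),interpolation=cv2.INTER_CUBIC)
cv2.imwrite('pics/w3.png',a)
```

```text
(no output)
```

View pics/w3.png

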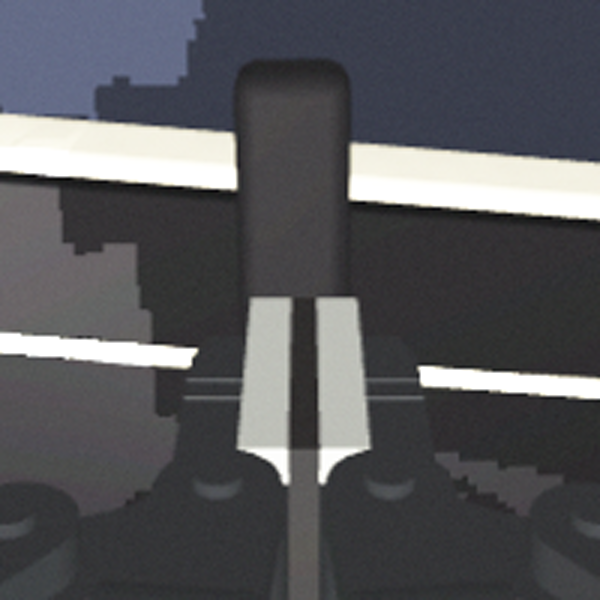

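The pads lie over the handle in view. The handle is hidden behind them, and the tips appear at row ~299. That ray puts the true fingertips about 38 mm behind the stated TCP, roughly 15 mm above the handle top, which explains why the grip closed on air. I'll open, descend in small steps watching the force, and check again.

>>> {"api": "drive_tool", "payload": {"deltas": [[[0,0,0],[0,0,0],0.06],[[0,0,0],[0,0,0],0.06],[[0,0,0],[0,0,0],0.06],[[0,0,0],[0,0,0],0.06],[[0,0,0],[0,0,0],0.06],[[0,0,0],[0,0,0.006],0.06],[[0,0,0],[0,0,0.006],0.06],[[0,0,0],[0,0,0.006],0.06]]}}

```text
clock: 5.63
position: [489.8, -56.4, 45.6]
tool_rot: [-0.0, 0.01, 1.0, -0.0]
ft_force: [-0.5, -0.3, 0.1]
gripper_width: 60.0
gripper_force: 0.0
```

>>> {"api": "drive_tool", "payload": {"deltas": [[[0,0,0],[0,0,0.002],0.06],[[0,0,0],[0,0,0.002],0.06],[[0,0,0],[0,0,0.002],0.06],[[0,0,0],[0,0,0.002],0.06],[[0,0,0],[0,0,0.001],0.06],[[0,0,0],[0,0,0],0.06],[[0,0,0],[0,0,0],0.06],[[0,0,0],[0,0,0],0.06]]}}

```text
clock: 6.3
position: [490.0, -56.5, 37.5]
tool_rot: [0.0, 0.01, 1.0, -0.0]
ft_force: [0.3, 0.4, -0.4]
gripper_width: 60.0
gripper_force: 0.0
```

Run:
```python
from h import *
T=pose();w=eyes.get_image('wrist')[:,:,::-1];s=eyes.get_image('side')[:,:,::-1]
s=cv2.resize(s[160:260,270:395],(400,320),interpolation=cv2.INTER_CUBIC);w=w[150:470,120:520]
cv2.imwrite('pics/w4.png',np.hstack([w,s]));print(readout.state()['ft_force'],T[:3,3])
```

```text
[-0.54062887 -0.41426506 -0.41531848] [490.04589229 -56.45547994  37.46889425]
```

View pics/w4.png

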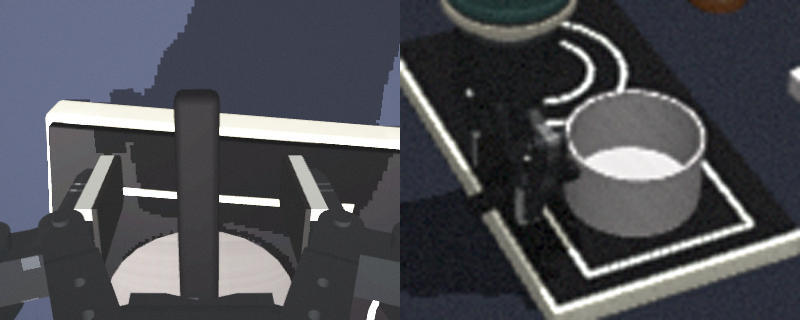

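The handle sits between the open pads, with nothing touching. The tips are now about level with the handle, so I'll go 10 mm lower and close.

>>> {"api": "drive_tool", "payload": {"deltas": [[[0,0,0],[0,0,0.003],0.06],[[0,0,0],[0,0,0.003],0.06],[[0,0,0],[0,0,0.002],0.06],[[0,0,0],[0,0,0.002],0.06],[[0,0,0],[0,0,0],0.06],[[0,0,0],[0,0,0],0.06],[[0,0,0],[0,0,0],0.06],[[0,0,0],[0,0,0],0.06]]}}

```text
clock: 7.07
position: [490.0, -56.5, 27.4]
tool_rot: [0.0, 0.01, 1.0, -0.0]
ft_force: [-0.9, 0.0, 0.1]
gripper_width: 60.0
gripper_force: 0.0
```

>>> {"api": "drive_tool", "payload": {"deltas": [[[0,0,0],[0,0,0],0.04],[[0,0,0],[0,0,0],0.03],[[0,0,0],[0,0,0],0.025],[[0,0,0],[0,0,0],0.02],[[0,0,0],[0,0,0],0.015],[[0,0,0],[0,0,0],0.01],[[0,0,0],[0,0,0],0.01],[[0,0,0],[0,0,0],0.01]]}}

```text
clock: 7.73
position: [489.8, -56.5, 27.4]
tool_rot: [-0.0, 0.01, 1.0, -0.0]
ft_force: [-2.7, 0.0, 5.0]
gripper_width: 15.0
gripper_force: 59.3
```

Gripped: width 15, force 59 N. Now the slide.

>>> {"api": "drive_tool", "payload": {"deltas": [[[0,0,0],[-0.0003,0.003,0],0.01],[[0,0,0],[-0.0007,0.006,0],0.01],[[0,0,0],[-0.0009,0.008,0],0.01],[[0,0,0],[-0.0009,0.008,0],0.01],[[0,0,0],[-0.0009,0.008,0],0.01],[[0,0,0],[-0.0009,0.008,0],0.01],[[0,0,0],[-0.0009,0.008,0],0.01],[[0,0,0],[-0.0009,0.008,0],0.01]]}}

```text
clock: 8.4
position: [497.7, -0.1, 27.4]
tool_rot: [0.0, 0.011, 1.0, -0.0]
ft_force: [-1.0, -5.9, 2.4]
gripper_width: 14.8
gripper_force: 59.2
```

>>> {"api": "drive_tool", "payload": {"deltas": [[[0,0,0],[-0.0009,0.008,0],0.01],[[0,0,0],[-0.0009,0.008,0],0.01],[[0,0,0],[-0.0009,0.008,0],0.01],[[0,0,0],[-0.0009,0.008,0],0.01],[[0,0,0],[-0.0009,0.008,0],0.01],[[0,0,0],[-0.0009,0.008,0],0.01],[[0,0,0],[-0.0009,0.006,0],0.01],[[0,0,0],[-0.0004,0.004,0],0.01]]}}

```text
clock: 9.07
position: [505.6, 58.2, 27.4]
tool_rot: [0.0, 0.011, 1.0, -0.0]
ft_force: [-0.6, -5.3, 3.3]
gripper_width: 15.0
gripper_force: 59.2
```

Run:
```python
from h import *
s=readout.state();print(s['position'],s['tool_rot'],s['ft_force'],s['moment'])
```

```text
[505.6384756   58.19727142  27.35001721] [ 1.68064396e-04  1.06167756e-02  9.99943595e-01 -2.49730672e-04] [-0.58743362 -5.26458178  3.31868669] [-1.20724929  0.01490464 -0.43876052]
```

>>> {"api": "drive_tool", "payload": {"deltas": [[[0,0,0],[-0.0006,0.006,0],0.01],[[0,0,0],[-0.0008,0.0088,0],0.01],[[0,0,0],[-0.0008,0.009,0],0.01],[[0,0,0],[-0.0008,0.009,0],0.01],[[0,0,0],[-0.0008,0.009,0],0.01],[[0,0,0],[-0.0008,0.009,0],0.01],[[0,0,0],[-0.0008,0.0076,0],0.01],[[0,0,0],[-0.0004,0.004,0],0.01]]}}

```text
clock: 9.73
position: [512.6, 120.8, 27.3]
tool_rot: [0.0, 0.01, 1.0, -0.0]
ft_force: [-1.2, -5.1, 2.6]
gripper_width: 14.7
gripper_force: 59.3
```

>>> {"api": "drive_tool", "payload": {"deltas": [[[0,0,0],[0,0,0],0.01],[[0,0,0],[0,0,0],0.02],[[0,0,0],[0,0,0],0.03],[[0,0,0],[0,0,0],0.06],[[0,0,0],[0,0,0],0.06],[[0,0,0],[0,0,0],0.06],[[0,0,0],[0,0,0],0.06],[[0,0,0],[0,0,0],0.06]]}}

```text
clock: 10.4
position: [512.5, 120.5, 27.3]
tool_rot: [-0.0, 0.01, 1.0, -0.0]
ft_force: [-0.4, -0.1, -0.1]
gripper_width: 60.3
gripper_force: 0.0
```

>>> {"api": "drive_tool", "payload": {"deltas": [[[0,0,0],[0,0,-0.01],0.06],[[0,0,0],[0,0,-0.02],0.06],[[0,0,0],[0,0,-0.03],0.06],[[0,0,0],[0,0,-0.03],0.06],[[0,0,0],[0,0,-0.03],0.06],[[0,0,0],[0.02,0.02,-0.02],0.06],[[0,0,0],[0.02,0.02,-0.01],0.06],[[0,0,0],[0,0,0],0.06]]}}

```text
clock: 11.07
position: [471.5, 165.2, 180.2]
tool_rot: [0.001, 0.008, 1.0, 0.002]
ft_force: [-0.1, 1.6, 0.8]
gripper_width: 59.9
gripper_force: 0.0
```

Run:
```python
from h import *
T=pose();np.save('T5',T)
t=eyes.get_image('top')[:,:,::-1];w=eyes.get_image('wrist')[:,:,::-1]
cv2.imwrite('pics/w5full.png',w);cv2.imwrite('pics/t5full.png',t)
t=cv2.resize(t[150:270,165:285],(480,480),interpolation=cv2.INTER_CUBIC)
w=cv2.resize(w,None,fx=.5,fy=.5);o=np.zeros((480,800,3),np.uint8);o[:,:480]=t;o[:240,480:]=w;cv2.imwrite('pics/5.png',o);print(T.round(2))
```

```text
[[-1.0000e+00  2.0000e-02  0.0000e+00  4.7153e+02]
 [ 2.0000e-02  1.0000e+00  0.0000e+00  1.6520e+02]
 [-0.0000e+00  0.0000e+00 -1.0000e+00  1.8019e+02]
 [ 0.0000e+00  0.0000e+00  0.0000e+00  1.0000e+00]]
```

View pics/5.png

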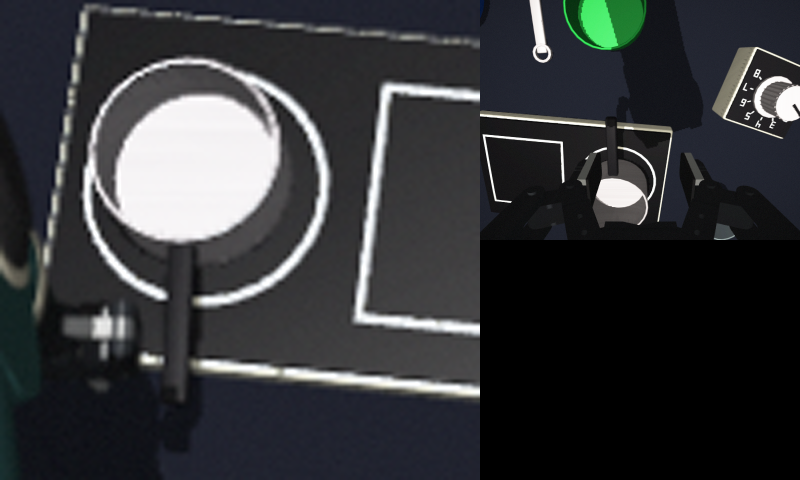

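The top crop shows the pot in the ring, with its rim spanning columns 90–280 from row 58. I'll compute its position at rim height. I'll also refine the regulator from the earlier picture and the new wrist view.

Run:
```python
from h import *
A=lambda p:np.array(p)/4+[165,150]-0.375
f=lambda p,z:onz('top',p,z)[:,:2].round(1)
print('rim LRT',f(A([[90,150],[280,150],[186,58]]),95))
h=f(A([[180,250],[174,400]]),88);print('handle',h)
print('outer ring L,R,B',f(A([[86,190],[328,190],[200,303]]),30))
```

```text
rim LRT [[626.1 172.6]
 [624.7  62.8]
 [681.1 118.7]]
handle [[568.  119.9]
 [480.8 121. ]]
outer ring L,R,B [[621.  188.9]
 [619.3  42.1]
 [550.2 117.6]]
```

Pot centre is about (626,118), 3 mm from the mark centre, so it is wholly inside. Now over to the sleeve.

>>> {"api": "drive_tool", "payload": {"deltas": [[[0,0,0],[0.0028,0.0285,0],0.085],[[0,0,0],[0.0028,0.0285,0],0.085],[[0,0,0],[0.0028,0.0285,0],0.085],[[0,0,0],[0.0028,0.0285,0],0.085],[[0,0,0],[0.0028,0.0285,0],0.085],[[0,0,0],[0.0028,0.0285,0],0.085],[[0,0,0],[0.0028,0.0285,0],0.085],[[0,0,0],[0,0,0],0.085]]}}

```text
clock: 11.83
position: [456.7, 365.8, 176.6]
tool_rot: [-0.0, 0.008, 1.0, 0.0]
ft_force: [-0.8, 0.2, -0.0]
gripper_width: 84.7
gripper_force: 0.0
```

>>> {"api": "drive_tool", "payload": {"deltas": [[[0,0,0],[0,0,0],0.085],[[0,0,0],[0,0,0],0.085],[[0,0,0],[0,0,0],0.085],[[0,0,0],[0,0,0],0.085],[[0,0,0],[0,0,0],0.085],[[0,0,0],[0,0,0],0.085],[[0,0,0],[0,0,0],0.085],[[0,0,0],[0,0,0],0.085]]}}

```text
clock: 12.5
position: [457.9, 361.0, 177.3]
tool_rot: [0.0, 0.01, 1.0, -0.0]
ft_force: [-0.0, 0.5, 0.2]
gripper_width: 85.2
gripper_force: 0.0
```

Run:
```python
from h import *
T=pose();np.save('T6',T);w=eyes.get_image('wrist')[:,:,::-1];cv2.imwrite('pics/w6.png',w);print(T.round(3),readout.state()['qpos'].round(2))
```

```text
[[-1.00000e+00  2.10000e-02  0.00000e+00  4.57928e+02]
 [ 2.10000e-02  1.00000e+00 -0.00000e+00  3.61047e+02]
 [-0.00000e+00 -0.00000e+00 -1.00000e+00  1.77338e+02]
 [ 0.00000e+00  0.00000e+00  0.00000e+00  1.00000e+00]] [-0.95  0.37  0.29  1.75 -0.12  1.04  0.93]
```

View pics/w6.png

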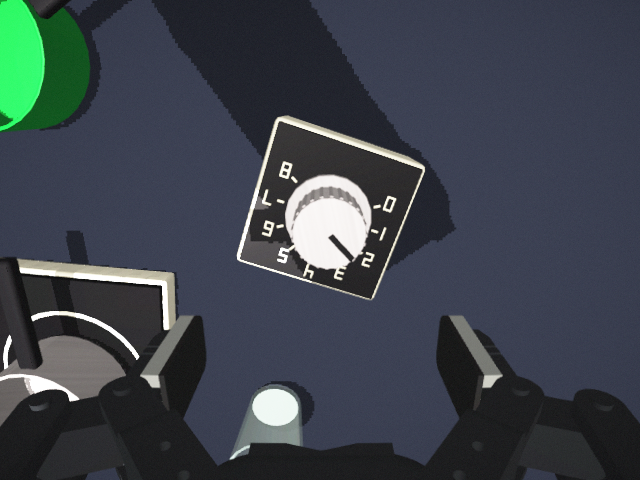

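The wrist view shows the sleeve top centred near (329,232), with its line running (331,236)→(352,260) to numeral 2. The box-top corners are (278,117), (424,168), (373,299) and (238,259).

Run:
```python
from h import *
T=np.load('T6.npy');f=lambda p,z:onz('wrist',p,z,T)[:,:2].round(1)
im=cv2.imread('pics/w6.png');g=cv2.cvtColor(im,cv2.COLOR_BGR2GRAY)
c=f([[278,117],[424,168],[373,299],[238,259]],60);print(c,c.mean(0))
m=np.zeros_like(g);m[190:275,285:375]=(g[190:275,285:375]>215)*255
cs,_=cv2.findContours(m,cv2.RETR_EXTERNAL,cv2.CHAIN_APPROX_NONE)
for k in cs:
    if len(k)>30: (x,y),r=cv2.minEnclosingCircle(k);print(len(k),x,y,r,cv2.boundingRect(k))
print('top',f([[329,232],[291,232],[367,232],[329,269]],106))
p=f([[331,236],[352,260]],106);d=p[1]-p[0];print(np.degrees(np.arctan2(d[1],d[0])))
for n,q in {0:(389,205),8:(286,170),4:(308,271)}.items():
    d=f([q],60)[0]-c.mean(0);print(n,np.degrees(np.arctan2(d[1],d[0])))
```

```text
[[383.8 334.8]
 [421.5 439.2]
 [526.  404. ]
 [489.4 298.1]] [455.175 369.025]
57 367.5 259.0 7.43313455581665 (362, 252, 12, 15)
546 328.0 229.3333282470703 50.70622253417969 (285, 190, 85, 85)
top [[454.9 368.6]
 [454.4 344.2]
 [455.3 393.1]
 [480.5 368.3]]
38.9909940425056
0 98.12126314109538
8 -138.33255938234345
4 -20.142803233043043
```

>>> {"api": "drive_tool", "payload": {"deltas": [[[0,0,0],[0.0027,0.0066,0.01],0.085],[[0,0,0],[0,0,0.02],0.085],[[0,0,0],[0,0,0.025],0.085],[[0,0,0],[0,0,0.025],0.085],[[0,0,0],[0,0,0.02],0.085],[[0,0,0],[0,0,0.01],0.085],[[0,0,0],[0,0,0],0.085],[[0,0,0],[0,0,0],0.085]]}}

```text
clock: 13.22
position: [455.3, 368.0, 67.3]
tool_rot: [-0.0, 0.01, 1.0, -0.0]
ft_force: [1.2, -0.1, 1.5]
gripper_width: 85.0
gripper_force: 0.0
```

>>> {"api": "drive_tool", "payload": {"deltas": [[[0,0,0],[0,0,0.006],0.085],[[0,0,0],[0,0,0.006],0.085],[[0,0,0],[0,0,0.006],0.085],[[0,0,0],[0,0,0.006],0.085],[[0,0,0],[0,0,0.004],0.085],[[0,0,0],[0,0,0.003],0.085],[[0,0,0],[0,0,0],0.085],[[0,0,0],[0,0,0],0.085]]}}

```text
clock: 13.88
position: [455.3, 367.8, 36.2]
tool_rot: [-0.0, 0.01, 1.0, -0.0]
ft_force: [0.0, -0.4, -0.0]
gripper_width: 85.1
gripper_force: 0.0
```

>>> {"api": "drive_tool", "payload": {"deltas": [[[0,0,0],[0,0,0],0.07],[[0,0,0],[0,0,0],0.06],[[0,0,0],[0,0,0],0.055],[[0,0,0],[0,0,0],0.05],[[0,0,0],[0,0,0],0.045],[[0,0,0],[0,0,0],0.04],[[0,0,0],[0,0,0],0.04],[[0,0,0],[0,0,0],0.04]]}}

```text
clock: 14.55
position: [455.5, 366.4, 36.9]
tool_rot: [-0.0, 0.011, 1.0, -0.001]
ft_force: [-4.4, -10.6, 16.1]
gripper_width: 46.0
gripper_force: 58.9
```

Gripped (46 mm, 59 N) with a slight side load. I'll relieve it, then turn clockwise, which is positive about the tool's z.

>>> {"api": "drive_tool", "payload": {"deltas": [[[0,0,0],[0,-0.001,-0.001],0.04],[[0,0,0],[0,-0.0005,0],0.04],[[0,0,0.03],[0,0,0],0.04],[[0,0,0.07],[0,0,0],0.04],[[0,0,0.08],[0,0,0],0.04],[[0,0,0.08],[0,0,0],0.04],[[0,0,0.08],[0,0,0],0.04],[[0,0,0.08],[0,0,0],0.04]]}}

```text
clock: 15.22
position: [455.6, 366.8, 37.2]
tool_rot: [0.0, 0.22, 0.975, 0.0]
ft_force: [4.6, 3.6, -8.8]
gripper_width: 45.6
gripper_force: 65.6
```

Run:
```python
from h import *
s=readout.state();T=pose();print(s['position'],s['ft_force'],s['moment'],s['qpos'].round(2),np.degrees(np.arctan2(T[1,1],T[0,1])))
```

```text
[455.5621479  366.81721043  37.16215603] [ 4.62213503  3.56013232 -8.84167484] [ 0.81615962 -0.98654335 -0.06418213] [-1.    0.56  0.35  1.84 -0.26  0.78  0.62] 64.53818347239188
```

>>> {"api": "drive_tool", "payload": {"deltas": [[[0,0,0.08],[0,0,0],0.04],[[0,0,0.09],[0,0,0],0.04],[[0,0,0.09],[0,0,0],0.04],[[0,0,0.09],[0,0,0],0.04],[[0,0,0.09],[0,0,0],0.04],[[0,0,0.09],[0,0,0],0.04],[[0,0,0.09],[0,0,0],0.04],[[0,0,0.08],[0,0,0],0.04]]}}

```text
clock: 15.88
position: [456.2, 367.4, 37.2]
tool_rot: [0.001, 0.542, 0.841, 0.001]
ft_force: [9.5, 6.7, -14.1]
gripper_width: 45.8
gripper_force: 65.1
```

>>> {"api": "drive_tool", "payload": {"deltas": [[[0,0,0.08],[0,0,0],0.04],[[0,0,0.08],[0,0,0],0.04],[[0,0,0.08],[0,0,0],0.04],[[0,0,0.08],[0,0,0],0.04],[[0,0,0.08],[0,0,0],0.04],[[0,0,0.06],[0,0,0],0.04],[[0,0,0],[0,0,0],0.04],[[0,0,0],[0,0,0],0.04]]}}

```text
clock: 16.55
position: [456.7, 367.4, 37.2]
tool_rot: [0.001, 0.718, 0.696, 0.002]
ft_force: [14.8, 7.3, -17.6]
gripper_width: 45.7
gripper_force: 64.9
```

Run:
```python
from h import *
s=readout.state();T=pose();print(s['position'],s['ft_force'],s['moment'],s['qpos'].round(2),np.degrees(np.arctan2(T[1,1],T[0,1])))
```

```text
[456.71750117 367.41627341  37.23773901] [ 14.82769684   7.28225022 -17.5669665 ] [ 1.56743817 -2.95656937  0.06372431] [-1.21  0.63  0.64  1.85 -0.49  0.82 -0.35] -1.7169700281916862
```

>>> {"api": "drive_tool", "payload": {"deltas": [[[0,0,0],[0,0,0],0.05],[[0,0,0],[0,0,0],0.06],[[0,0,0],[0,0,0],0.085],[[0,0,0],[0,0,0],0.085],[[0,0,0],[0,0,0],0.085],[[0,0,0],[0,0,0],0.085],[[0,0,0],[0,0,0],0.085],[[0,0,0],[0,0,0],0.085]]}}

```text
clock: 17.22
position: [455.3, 366.3, 37.3]
tool_rot: [0.0, 0.718, 0.696, -0.0]
ft_force: [-0.5, -0.1, 0.4]
gripper_width: 85.1
gripper_force: 0.0
```

>>> {"api": "drive_tool", "payload": {"deltas": [[[0,0,0],[0,0,-0.01],0.085],[[0,0,0],[0,0,-0.02],0.085],[[0,0,0],[0,0,-0.025],0.085],[[0,0,0],[0,0,-0.025],0.085],[[0,0,0],[0,0,-0.025],0.085],[[0,0,0],[0,0,-0.02],0.085],[[0,0,0],[0,0,-0.015],0.085],[[0,0,0],[0,0,0],0.085]]}}

```text
clock: 17.88
position: [456.5, 367.0, 181.0]
tool_rot: [-0.0, 0.718, 0.696, 0.002]
ft_force: [-0.0, -0.7, 0.6]
gripper_width: 85.0
gripper_force: 0.0
```

Run:
```python
from h import *
T=pose();np.save('T7',T);w=eyes.get_image('wrist')[:,:,::-1].copy();cv2.imwrite('pics/w7.png',w)
c=eyes.camera_info('wrist');M=np.linalg.inv(T@c['hand_eye'])
g=cv2.cvtColor(w,cv2.COLOR_BGR2GRAY).astype(np.float32)
def proj(P):
    P=np.atleast_2d(P)@M[:3,:3].T+M[:3,3];return cv2.projectPoints(P,np.zeros(3),np.zeros(3),c['camera_matrix'],np.array([c['k1'],0,0,0.]))[0].reshape(-1,2)
# angular scan of brightness on sleeve top, radius 10..20
for ctr in ([455,368.5],[456,366]):
    a=np.radians(np.arange(-180,180,5));best=[]
    for t in a:
        P=[[ctr[0]+r*np.cos(t),ctr[1]+r*np.sin(t),106] for r in (10,12,14,16,18)]
        p=proj(P).astype(np.float32);best.append(cv2.remap(g,p[:,0],p[:,1],cv2.INTER_LINEAR).mean())
    i=np.argsort(best)[:5];print(np.degrees(a[i]).round(),np.array(best)[i].round(),np.median(best))
print(T[:3,3],readout.state()['ft_force'])
# pot & bystanders: change versus start in top view
t=eyes.get_image('top')[:,:,::-1];o=cv2.imread('pics/top0.png')
for n,(y0,y1,x0,x1) in {'beaker':(145,195,112,158),'jar':(180,220,385,425)}.items():
    print(n,cv2.absdiff(np.ascontiguousarray(t[y0:y1,x0:x1]),o[y0:y1,x0:x1]).mean())
cv2.imwrite('pics/t7.png',t)
```

```text
[-45. -50. -40. -55. -35.] [ 60.  60. 147. 204. 233.] 254.2125
[-45. -40. -50. -35. -30.] [ 61.  69. 141. 172. 238.] 254.2
[456.52334601 367.01061816 181.04076138] [-0.46117826  0.58556208 -1.16034117]
beaker 1.1423188405797102
jar 1.0075
```

The pointer now reads about -47° (5 lies at about -49°). The beaker and jar are unchanged, and the gripper is clear of everything.

```bash
python3 -c "
from plant import bot;print(bot.finish_job())"
```

```text
the job is handed in; nothing more can be done
None
```

The job is handed in: the pot was slid flat into the heating mark, about 3 mm off centre and wholly inside the outer ring, then the regulator was turned from 2 to 5 and released, with the beaker and jar left where they stood.

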